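# Shim the vial rack on the sampler bed and hold it home

## Task

Stand the orange spacer down on the sampler bed, wholly inside whichever of the two gaps beside the middle rack (the one with the blue stripe and pad) is wide enough for it, and let go of it. Then, without ramming it, push the middle rack back with the fingers on its front until it is fully home against the far fence, its front flush with its two neighbours; a spring plunger pushes it out again, so finish while still holding it pressed there. Leave the bottles and other bench things alone.

Things in the scene. Friction and masses are not known exactly. Their poses are not given: they have to be found in the camera images.
- bed: Fixed grey bed plate, 240 x 290 x 12 mm, turned somewhat. Origin: centre of its underside; x points away from the robot to the fence (50 mm high, face at x = +85 mm), y along the fence, z up. Three racks stand on it side by side, centres at y = -85, 0, +85 mm: the loose middle rack and, either way round, the slim and the broad rack.
- slim_rack: Fixed aluminium rack, white front, 150 long (x) x 60 wide (y) x 60 mm high, back on the fence. Origin: centre of its underside, 12 mm above the bench; axes as the bed's. Ledge 12 mm deep on its front; some vial caps 13 mm above its top in the rear third. The gap between it and the middle rack is about 20 mm: the spacer fits.
- broad_rack: The same but 82 mm wide. The gap between it and the middle rack is only about 9 mm: the spacer does not fit.
- rack_front (a point): Centre of the near face of the loose middle rack (150 x 70 wide x 60 mm high, 0.35 kg, axes as the bed's), on its blue pad (blue stripe on top too), 32 mm above its underside: push here. Starts 12 to 26 mm proud of its neighbours; when home this point is at x = -65 mm in the bed's frame and the front is flush with theirs (ledges aside).
- plunger (a joint): Brass spring plunger in the fence behind the middle rack, 42 mm above the bench: travel in m, 0 = out (10 mm proud of the fence face), about 0.010 when the rack is home. Pushes back with about 3 N at first and 8 N when the rack is home.
- spacer_center (a point): Centre of the loose orange spacer, upright on the bench, 52.5 mm above its underside; x along its length, y across its thickness, z up. A plate 15 mm thick, 110 long, 60 mm high, with a tab (40 long, same thickness) in the middle of its top rising to 105 mm. 0.14 kg. Grip the tab across y near its top: seated, it stands 45 mm above the racks.
- amber_bottle: Bystander: amber glass bottle, 64 mm across, 130 mm high, origin at its underside
- solvent_jar: Bystander: glass jar, 56 mm across, 75 mm high, origin at its underside
- white_bottle: Bystander: white bottle, blue cap, 52 mm across, 110 mm high, origin at its underside
- tip_box: Bystander: blue tip box, 120 x 80 x 50 mm, origin at its underside
- driver: Bystander: screwdriver lying on the bench
- beaker: Bystander: glass beaker, 66 mm across, 80 mm high, origin at its underside
- vial_block: Bystander: grey block of vials with black caps, 90 x 60 x 42 mm, origin at its underside
Mind the look-alikes: they are no part of the job. Of the things shaped like the part that bears spacer_center, the orange one is meant.

How it is judged:
On the way:
1. the spacer stands in the wide gap, down on the bed and let go, with the middle rack not yet home (x of spacer_center in the frame of slim_rack between -0.025 and 0.03 m and (y of spacer_center in the frame of slim_rack between 0.03 and 0.052 m or y of spacer_center in the frame of slim_rack between -0.052 and -0.03 m) and horizontal distance between spacer_center and rack_front below 0.115 m and y of spacer_center in the frame of bed between -0.07 and 0.07 m and z of spacer_center in the frame of bed below 0.0675 m and angle between spacer_center's own z axis and vertical below 0.12 rad and contact force between each of the arm, the fingers and spacer below 0.5 N and x of rack_front in the frame of bed below -0.069 m), for 0.2 s.
At the end, for the whole second after the job is handed in: Spacer upright in the wide gap (ends within 5 mm), down on the bed within 3 mm, untouched; middle rack at rest within 2.5 mm of home, square within 0.04 rad, plunger in, fingers still pressing it with over 3 N (x of spacer_center in the frame of slim_rack between -0.025 and 0.03 m and (y of spacer_center in the frame of slim_rack between 0.03 and 0.052 m or y of spacer_center in the frame of slim_rack between -0.052 and -0.03 m) and horizontal distance between spacer_center and rack_front below 0.115 m and y of spacer_center in the frame of bed between -0.07 and 0.07 m and z of spacer_center in the frame of bed below 0.0675 m and angle between spacer_center's own z axis and vertical below 0.12 rad and contact force between each of the arm, the fingers and spacer below 0.5 N and x of rack_front in the frame of bed above -0.0675 m and angle between the x axis of rack_front and the x axis of bed, either way round below 0.04 rad and angle between rack_front's own z axis and vertical below 0.05 rad and value of joint plunger above 0.007 m and contact force between the fingers and rack above 3 N and linear speed of rack below 0.01 m/s); the arm keeps its last pose, push and grip.
It fails at once if a bystander is moved by more than 30 mm (distance of any of amber_bottle, solvent_jar, white_bottle, tip_box, driver, beaker, vial_block from where it was at the start of the episode above 0.03 m).
It fails at once if the middle rack is rammed: the fingers press on it with over 50 N (contact force between the fingers and rack above 50 N).
It fails at once if the middle rack is tipped (angle between rack_front's own z axis and vertical above 0.25 rad).
It also fails if it takes over 51 s, if anything falls off the work surface, if the arm or the gripper's body presses on something with over 40 N, if the wrist force passes 120 N, or if a joint passes its speed limit or range.

## Robot

A 6-joint arm with a two-finger parallel gripper is mounted at the origin on the work surface. World frame = base frame: x ahead of the robot, y to its left, z up, the work surface at z = 0. Lengths are in m, angles in rad, forces in N, time in s.
With the tool pointing down it reaches from about 0.25 to 0.775 m from the base axis. Payload 4 kg.
Tool frame: the origin (TCP) lies at the centre of the arm's flange, where the gripper is bolted on; the fingertips stand 199 mm ahead of it and the grasp point (between the pads) lies 180 mm ahead of it; z points along the fingers, y is the line along which they close (so a half turn about z gives the same grasp; the last joint's range is limited). The gripper opens to 94 mm and grips with 3 to 60 N. Pads are 16 mm wide; open, the fingers measure 119 mm over their backs; the gripper's body (75 mm by 177 mm) begins 78 mm behind the grasp point.
Start: joints at [-1.349, 0.087, 1.371, -0, 1.684, -0.103], TCP at [0.176, -0.521, 0.405] pointing down, gripper open.
Joint ranges: [-3.1, 3.1], [-0.76, 2.03], [0.27, 2.55], [-1.08, 4.22], [0.17, 2.65], [-2.57, 2.57]. Speed limits (rad/s): [2.79, 2.79, 3.14, 3.14, 3.14, 3.14].

## Interface

Orientations are given as [roll, pitch, yaw] about the fixed x, y, z axes, in that order (R = Rz(yaw) Ry(pitch) Rx(roll)).
In Python, from bench import robot, eyes, models gives the robot as it stands.
- The arm moves only by the tool step_arm, never from a script. Its argument "commands" is a list that holds one entry, the list of rows, each a list of 7 numbers: the shift along the tool's x, y, z in mm, then the turn, a rotation vector about the tool's x, y, z in rad, then the finger opening in mm, from 0 to 94. In form: [[[tx, ty, tz, wx, wy, wz, gripper], ...]]. A call has 1 to 20 rows; each row shifts and turns the commanded pose from where the row before left it, along the tool's axes as they then stand; what a row does not reach is not made up. A row lasts 1/8 s, in which the tool goes at most 62.5 mm and 10.7 degrees, less where a joint would pass 70% of its speed; a pose out of reach is approached as far as the arm can. A call is refused whole if a number of a shift passes 62.5 or a number of a turn 0.188, either way. A call with a gripper value outside its range is refused whole. The fingers move at their own pace and stop on an object; the grip force is fixed at half the most. Time passes only in rows, so rows that do not move let the fingers close. It gives the time, the measured TCP pose, the force, the opening and the grip force at its end, in the units of the state.
- robot.get_obs(): the state, without advancing time (a new reading comes with each control period).
- eyes.snapshot(name): name is "side" or "top"; returns a dict with "color" (384x512x3 uint8, red, green, blue), "camera_matrix" (3x3 intrinsics, pixels), "D" ([k1, k2, p1, p2, k3] as OpenCV has them; the pictures are not rectified), "eye" and "rotation" of the camera in the world. Camera axes: x right, y up, looking along -z (the intrinsics and any distortion apply to the point x, -y, -z); pixel columns grow to the right and rows downward; lengths in m; the calibration is good to about 2 mm. A picture is of the moment at which its call begins. There is no depth.
- robot.close_job(): hands the job in; it is judged then, once.
Trained networks look in a picture, given as the dict that the camera call returned (one of the last four; its "shot" number tells which), for a name from the list of things; names that differ only in an ending like _2 or _b are one class to them, and where a whole thing is asked for, a point or a joint stands for the part that bears it (a point fixed in the world has none). Each returns a list of dicts, best first, with "confidence" (0 to 1); they miss things now and then, are a little off and sometimes report something else, mostly with a low value. They report only what shows in the picture. A call takes as long as a camera call. They do not tell look-alikes from the thing itself.
- models.masks_of(picture, query): "mask" (384x512 bool, what is visible of it) and "xy" ([column, row] in pixels, amid what is visible of it).
- models.tip_of(picture, query): "xy" ([column, row] in pixels: a listed point, or the origin of a listed thing).
The state is a dict: "time": time; "joint_positions": joint angles; "qvel": joint speeds; "joint_torque": joint torques, N m; "tool_pos": TCP position; "ee_rot": TCP orientation; "wrist_force": force on the tool from outside, world axes, zero at the start; "wrist_torque": the same for the moment, N m; "width": finger opening in m; "finger_force": force on a finger pad.
Only numpy, scipy, OpenCV 4.12 (cv2) and the standard library are available. Lean on these libraries where they do the work, as an engineer would, in place of code of your own. Each camera call takes 0.05 s, during which the arm holds its last target. There are 200 camera calls.

## Working session

There is one attempt and no reset: what is moved stays moved. The work goes in short steps, Python scripts to look and compute and a tool call to move; the robot and the scene stay as the last step left them, time stands still between calls to the robot, and variables do not carry over. Pictures are saved under pics/ and viewed, at most 10 in all, crops included, and the job is handed in when it is done.

Besides the shell and the picture viewer there is one more tool, called by a JSON object that holds its "method" and its "body", one argument or row to a line. step_arm: Moves the arm, as the interface text tells. Its arguments: {"type":"object","properties":{"commands":{"type":"array"}},"required":["commands"]}

```bash
mkdir -p pics
cat > h.py <<'E'
import numpy as np, cv2
from scipy.spatial.transform import Rotation as Ro
from bench import robot, eyes, models
def ray(p,uv):
    u=cv2.undistortPoints(np.array([[uv]],float),np.array(p["camera_matrix"]),np.array(p["D"],float))[0,0]
    d=np.array(p["rotation"])@np.array([u[0],-u[1],-1.]); return np.array(p["eye"]),d/np.linalg.norm(d)
def onz(p,uv,z):
    e,d=ray(p,uv); return e+d*(z-e[2])/d[2]
def tri(a,ua,b,ub):
    A=0;B=0
    for p,u in((a,ua),(b,ub)):
        e,d=ray(p,u);M=np.eye(3)-np.outer(d,d);A=A+M;B=B+M@e
    return np.linalg.solve(A,B)
def proj(p,X):
    c=(np.atleast_2d(X)-np.array(p["eye"]))@np.array(p["rotation"]); c=c*[1,-1,-1]
    return cv2.projectPoints(c,np.zeros(3),np.zeros(3),np.array(p["camera_matrix"]),np.array(p["D"],float))[0][:,0]
def save(p,n): cv2.imwrite("pics/"+n,p["color"][:,:,::-1])
E
python3 - <<'E'
from h import *
np.set_printoptions(precision=4,suppress=True)
S=eyes.snapshot("side");T=eyes.snapshot("top")
import os
cv2.imwrite("pics/a.png",cv2.vconcat([cv2.resize(S["color"],None,fx=.78,fy=.78)[:,:,::-1],cv2.resize(T["color"],None,fx=.78,fy=.78)[:,:,::-1]]))
for n in["bed","slim_rack","broad_rack","rack_front","spacer_center"]:
    for k,p in(("S",S),("T",T)):
        print(n,k,[(np.round(d["xy"]),round(d["confidence"],2)) for d in models.tip_of(p,n)[:3]])
print(S["eye"],T["eye"],robot.get_obs())
E
```

```text
bed S []
bed T [(array([206., 195.]), 0.85)]
slim_rack S [(array([224., 276.]), 0.79)]
slim_rack T [(array([179., 188.]), 0.64)]
broad_rack S [(array([241., 229.]), 0.78)]
broad_rack T [(array([230., 193.]), 0.71), (array([289., 247.]), 0.47)]
rack_front S [(array([262., 250.]), 0.75)]
rack_front T [(array([200., 219.]), 0.81)]
spacer_center S [(array([280., 145.]), 0.95), (array([253., 124.]), 0.67)]
spacer_center T [(array([346., 215.]), 0.82), (array([376., 179.]), 0.65)]
[0.3869 0.6765 0.9182] [ 0.461  -0.0526  1.4028] {'time': 0.6, 'joint_positions': array([-1.3491,  0.0872,  1.3707, -0.    ,  1.6836, -0.1031]), 'qvel': array([ 0.0015, -0.0005, -0.0012,  0.0005, -0.0008,  0.0006]), 'joint_torque': array([ -0.0001, -33.9782, -30.2417,   0.0719,   0.0237,  -0.    ]), 'tool_pos': array([ 0.1755, -0.5212,  0.4047]), 'ee_rot': array([3.1414, 0.    , 0.3248]), 'wrist_force': array([-0.9359,  0.1228, -0.0912]), 'wrist_torque': array([-0.0066,  0.0203,  0.0076]), 'finger_force': 0.0, 'width': 0.09419471384271776}
```

View pics/a.png

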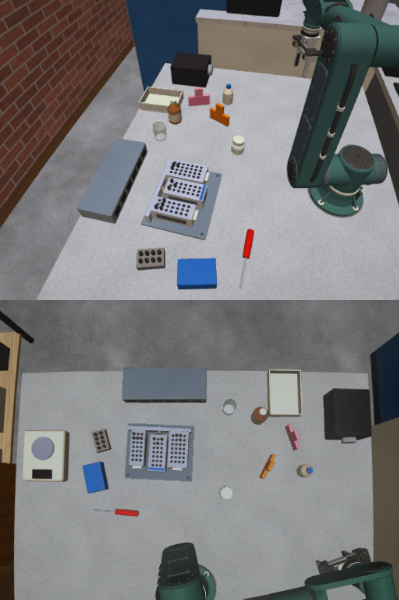

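The look-alikes are the orange plate, at side (280,145) and top (346,215), and a pink plate of the same shape, at side (253,124) and top (376,179). The description says orange, so I'll check that one in a close crop and measure it.

Run:
```python
from h import *
np.set_printoptions(precision=4,suppress=True)
S=eyes.snapshot("side");T=eyes.snapshot("top")
c=lambda p,x,y,w,h,f:cv2.resize(p["color"][y:y+h,x:x+w,::-1],(w*f,h*f),interpolation=cv2.INTER_CUBIC)
A=c(T,150,145,110,80,5);B=c(S,180,195,110,120,5)[:400]
B=c(S,182,200,110,110,4); C=c(T,315,180,90,60,4)
pad=lambda i,h,w:cv2.copyMakeBorder(i,0,h-i.shape[0],0,w-i.shape[1],cv2.BORDER_CONSTANT)
A=c(T,152,150,100,70,5) # 500x350
D=c(S,240,110,70,60,3)
cv2.imwrite("pics/b.png",A)
cv2.imwrite("pics/c.png",np.vstack([pad(B,440,600),]))
cv2.imwrite("pics/d.png",np.hstack([C,pad(D,240,210)]))
# colour-based fits
def orange(p):
    h=cv2.cvtColor(p["color"],cv2.COLOR_RGB2HSV); return (h[...,0]>=6)&(h[...,0]<=20)&(h[...,1]>170)&(h[...,2]>90)
for k,p,q in(("S",S,(280,145)),("T",T,(346,215))):
    m=models.masks_of(p,"spacer_center"); print(k,[(d["xy"],d["mask"].sum(),round(d["confidence"],2)) for d in m])
    o=orange(p); n,l,st,ce=cv2.connectedComponentsWithStats(o.astype(np.uint8)); 
    for i in range(1,n):
        if st[i,4]>40: print(" orange",st[i],ce[i])
s=tri(S,models.tip_of(S,"spacer_center")[0]["xy"],T,models.tip_of(T,"spacer_center")[0]["xy"])
f=tri(S,models.tip_of(S,"rack_front")[0]["xy"],T,models.tip_of(T,"rack_front")[0]["xy"])
print("spacer",s,"front",f)
for n in("slim_rack","broad_rack"):
    a,b=models.tip_of(S,n)[0]["xy"],models.tip_of(T,n)[0]["xy"]; print(n,tri(S,a,T,b),onz(T,b,.012),onz(S,a,.012))
print("bed",onz(T,models.tip_of(T,"bed")[0]["xy"],0))
import pickle; pickle.dump((S,T),open("p0.pkl","wb"))
```

```text
S [([252.5, 125.5], np.int64(437), 0.72), ([279.2, 148.9], np.int64(438), 0.62), ([303.9, 186.8], np.int64(362), 0.2)]
 orange [216 133  15  12 132] [222.9015 138.4394]
 orange [270 132  24  30 409] [281.2958 146.956 ]
T [([344.3, 213.7], np.int64(289), 0.77), ([376.1, 177.1], np.int64(401), 0.55)]
 orange [343 198  10  20  86] [347.6977 207.6977]
spacer [0.424  0.3119 1.1605] front [0.424  0.3119 1.1605]Traceback (most recent call last):
  File "<stdin>", line 25, in <module>
  File "h.py", line 8, in onz
    e,d=ray(p,uv); return e+d*(z-e[2])/d[2]
                                       ~^^^
IndexError: invalid index to scalar variable.
```

View pics/b.png

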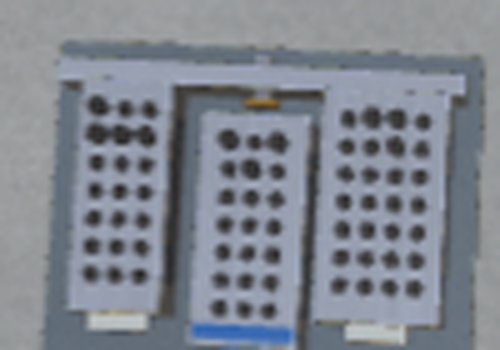

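View pics/c.png

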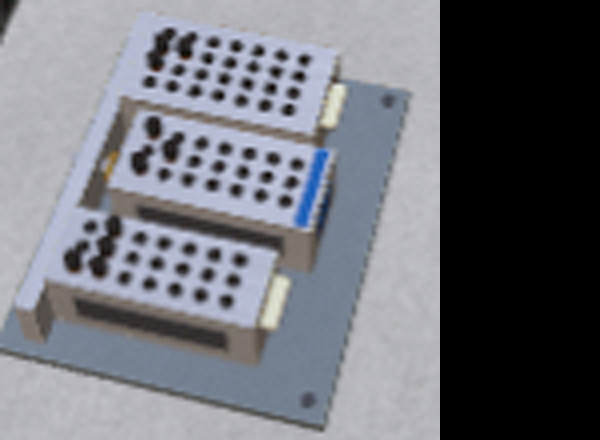

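View pics/d.png

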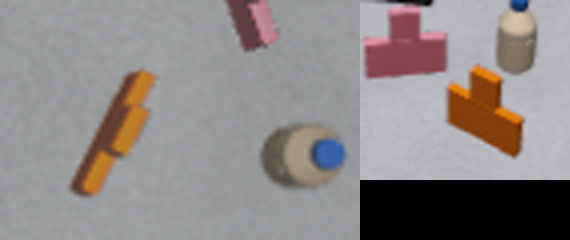

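The top crop shows the slim rack on the left (+y), the middle rack with the blue stripe, and the broad rack on the right, so the wide gap is the left one. The orange spacer at top (346,215) is confirmed, with the white bottle about 60 mm to its right. My ray helper fails because "rotation" isn't the 3x3 matrix I assumed, so I'll check its format.

Run:
```python
import pickle
S,T=pickle.load(open("p0.pkl","rb")) if __import__("os").path.exists("p0.pkl") else (None,None)
from h import *
S=eyes.snapshot("side");T=eyes.snapshot("top")
for p in(S,T): print(p["rotation"],p["eye"],p["camera_matrix"],p["D"],p.keys())
pickle.dump((S,T),open("p0.pkl","wb"))
```

```text
[ 0.73082796  0.01491821 -2.93128088] [0.38694632 0.67649476 0.91823732] [[351.04393534   0.         256.88469646]
 [  0.         351.04393534 190.51484046]
 [  0.           0.           1.        ]] [-0.07703864  0.          0.          0.          0.        ] dict_keys(['color', 'camera_matrix', 'D', 'eye', 'rotation', 'shot'])
[ 0.0813047   0.01370193 -1.56399752] [ 0.46100124 -0.05261568  1.40283205] [[416.05097682   0.         255.67123364]
 [  0.         416.05097682 197.42171385]
 [  0.           0.           1.        ]] [-0.10912031  0.          0.          0.          0.        ] dict_keys(['color', 'camera_matrix', 'D', 'eye', 'rotation', 'shot'])
```

```bash
sed -i 's/np.array(p\["rotation"\])/Ro.from_euler("xyz",p["rotation"]).as_matrix()/' h.py
cat > m.py <<'E'
from h import *
from scipy.optimize import least_squares, minimize
import pickle
np.set_printoptions(precision=4,suppress=True)
def box(x0,x1,y0,y1,z0,z1): return np.array([[x,y,z] for x in(x0,x1) for y in(y0,y1) for z in(z0,z1)])
PARTS=[box(-.055,.055,-.0075,.0075,0,.06),box(-.02,.02,-.0075,.0075,.06,.105)]
def place(P,q): return P@Ro.from_euler("z",q[2]).as_matrix().T+[q[0],q[1],q[3] if len(q)>3 else 0]
def sil(p,q,f=4,parts=PARTS):
    m=np.zeros((384*f,512*f),np.uint8)
    for P in parts:
        h=cv2.convexHull(((proj(p,place(P,q))+.5)*f).astype(np.float32)); cv2.fillConvexPoly(m,np.round(h).astype(int),1)
    return cv2.resize(m.astype(np.float32),(512,384),interpolation=cv2.INTER_AREA)
def omask(p,near=None,r=28):
    h=cv2.cvtColor(p["color"],cv2.COLOR_RGB2HSV); m=((h[...,0]>=4)&(h[...,0]<=20)&(h[...,1]>120)&(h[...,2]>50)).astype(np.float32)
    if near is not None: k=np.zeros_like(m); cv2.circle(k,tuple(int(v) for v in near),r,1,-1); m*=k
    return m
E
python3 - <<'E'
from m import *
S,T=pickle.load(open("p0.pkl","rb"))
P=lambda x,y,f,o:[(x+.5)/f-.5+o[0],(y+.5)/f-.5+o[1]]
ct=[((-.065,.115,.072),(70,303)),((-.065,.055,.072),(160,312)),((-.065,-.044,.072),(312,320)),((-.065,-.126,.072),(437,327)),((.12,.145,.012),(62,40)),((.12,-.145,.012),(482,57))]
cs=[((-.065,.055,.072),(277,252)),((-.065,.115,.072),(250,325)),((-.065,-.126,.072),(338,55)),((-.065,-.044,.072),(320,137)),((-.12,-.145,.012),(411,90)),((-.12,.145,.012),(325,430))]
ut=np.array([P(*b,5,(152,150)) for a,b in ct]);us=np.array([P(*b,4,(182,200)) for a,b in cs])
at=np.array([a for a,b in ct]);as_=np.array([a for a,b in cs])
fn=lambda q:np.r_[proj(T,place(at,q))-ut,proj(S,place(as_,q))-us].ravel()
r=least_squares(fn,[.5,.1,0],loss="soft_l1"); print("bed",r.x); print(fn(r.x).reshape(-1,2))
for n in["rack_front"]:
    a,b=models.tip_of(S,n)[0]["xy"],models.tip_of(T,n)[0]["xy"]; f=tri(S,a,T,b); print(n,f,place(f-[*r.x[:2],0],[0,0,0]) @ Ro.from_euler("z",r.x[2]).as_matrix())
ms,mt=omask(S,(280,147)),omask(T,(345,214)); print(ms.sum(),mt.sum())
cost=lambda q:(np.abs(sil(S,q)-ms).sum()+np.abs(sil(T,q)-mt).sum())
g=onz(T,models.tip_of(T,"spacer_center")[0]["xy"],.0525)
best=min((minimize(cost,[g[0],g[1],y],method="Nelder-Mead",options=dict(initial_simplex=np.array([g[0],g[1],y])+[[0,0,0],[.01,0,0],[0,.01,0],[0,0,.2]])) for y in(-.2,-.5,-.8)),key=lambda r:r.fun)
print("spacer",best.x,best.fun)
for n in("white_bottle","amber_bottle","solvent_jar","beaker","tip_box","vial_block","driver"): 
    d=models.tip_of(T,n); print(n,[(onz(T,e["xy"],0)[:2],round(e["confidence"],2)) for e in d[:2]])
E
```

```text
bed [ 0.5821  0.1417 -0.0433]
[[-0.8108  1.263 ]
 [-0.444   0.4113]
 [-0.2787  0.3711]
 [ 0.2165  0.2551]
 [-0.1018  0.1389]
 [ 0.6889  0.5595]
 [-0.37   -0.2916]
 [ 0.4234  0.752 ]
 [-0.1454 -1.2893]
 [-2.2299 -0.3867]
 [-0.4056  0.2894]
 [-0.7767 -0.7528]]
rack_front [0.4941 0.1501 0.065 ] [-0.0883  0.0046  0.065 ]
431.0 234.0
spacer [ 0.6576 -0.4212 -1.3225] 1032.875
white_bottle [(array([ 0.5046, -0.4801]), 0.55)]
amber_bottle [(array([ 0.7472, -0.2864]), 0.72)]
solvent_jar [(array([ 0.4043, -0.1436]), 0.52)]
beaker [(array([ 0.7779, -0.1613]), 0.83)]
tip_box [(array([0.4912, 0.4304]), 0.59), (array([0.4998, 0.1576]), 0.53)]
vial_block [(array([0.6354, 0.3966]), 0.76)]
driver [(array([0.3292, 0.3232]), 0.71), (array([0.5773, 0.1418]), 0.49)]
```

Run:
```python
from m import *
S,T=pickle.load(open("p0.pkl","rb"))
ms,mt=omask(S,(280,147)),omask(T,(345,214))
cost=lambda q:(np.abs(sil(S,q)-ms).sum()+np.abs(sil(T,q)-mt).sum())
g=onz(T,(345,214),.045); print(g)
best=min((minimize(cost,[g[0],g[1],y],method="Nelder-Mead",options=dict(initial_simplex=np.array([g[0],g[1],y])+[[0,0,0],[.01,0,0],[0,.01,0],[0,0,.2]])) for y in(-.2,-.5,-.8)),key=lambda r:r.fun)
q=best.x;print("spacer",q,best.fun,sil(S,q).sum(),sil(T,q).sum())
o=T["color"].copy();b=cv2.resize(o[170:240,315:405],None,fx=4,fy=4)[:,:,::-1].copy()
for P in PARTS:
    h=cv2.convexHull(proj(T,place(P,q)).astype(np.float32));cv2.polylines(b,[np.round((h+.5-[315,170])*4).astype(int)],True,(0,255,0))
# bed overlay
bq=[.5821,.1417,-.0433]
def ov(p,o,w,h,f):
    b=cv2.resize(p["color"][o[1]:o[1]+h,o[0]:o[0]+w],None,fx=f,fy=f,interpolation=cv2.INTER_CUBIC)[:,:,::-1].copy()
    for B in(box(-.065,.085,.055,.115,.012,.072),box(-.065,.085,-.126,-.044,.012,.072),box(-.12,.12,-.145,.145,0,.012),box(-.085,.065,-.035,.035,.012,.072)):
        t=B[[1,3,7,5]]; cv2.polylines(b,[np.round((proj(p,place(t,bq))+.5-o)*f).astype(int)],True,(0,255,0))
    return b
A=ov(T,(150,148),105,85,4);C=ov(S,(180,200),110,110,3)
H=max(x.shape[0] for x in(A,C));W=lambda i,H:cv2.copyMakeBorder(i,0,H-i.shape[0],0,0,cv2.BORDER_CONSTANT)
r=np.hstack([W(A,H),W(C,H)]); b=cv2.resize(b,None,fx=.7,fy=.7); b=cv2.copyMakeBorder(b,0,0,0,r.shape[1]-b.shape[1],cv2.BORDER_CONSTANT)
cv2.imwrite("pics/e.png",np.vstack([r,b]))
```

```text
[ 0.5188 -0.3259  0.045 ]
spacer [ 0.5216 -0.3209 -0.5041] 119.75 491.0 288.125
```

View pics/e.png

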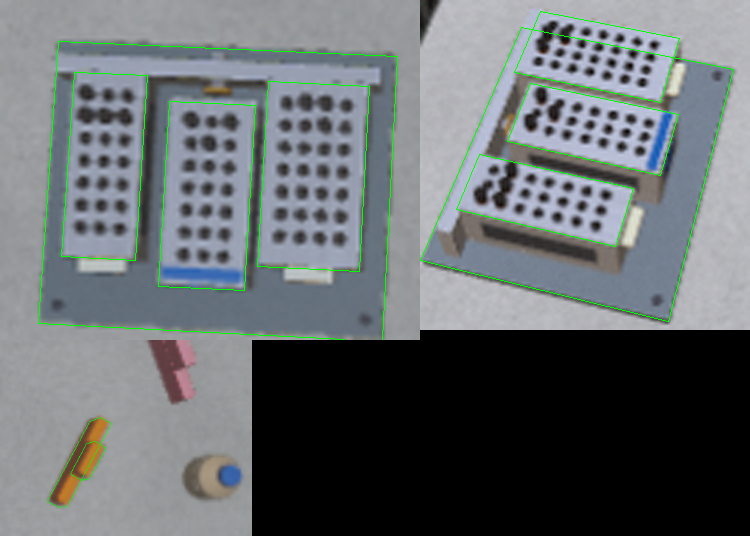

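Both fits overlay well: bed (0.582, 0.142, yaw -0.043), spacer (0.522, -0.321, yaw -0.504), and the rack is about 20 mm proud. I'll move over the spacer first, then turn.

{"method": "step_arm", "body": {
  "commands": [
    [[39.2, -7.9, 0, 0, 0, 0, 94], [39.2, -7.9, 0, 0, 0, 0, 94], [39.2, -7.9, 0, 0, 0, 0, 94], [39.2, -7.9, 0, 0, 0, 0, 94], [39.2, -7.9, 0, 0, 0, 0, 94], [39.2, -7.9, 0, 0, 0, 0, 94], [39.2, -7.9, 0, 0, 0, 0, 94], [39.2, -7.9, 0, 0, 0, 0, 94], [39.2, -7.9, 0, 0, 0, 0, 94], [39.2, -7.9, 0, 0, 0, 0, 94], [0, 0, 0, 0, 0, 0.138, 94], [0, 0, 0, 0, 0, 0.138, 94], [0, 0, 0, 0, 0, 0.138, 94], [0, 0, 0, 0, 0, 0.138, 94], [0, 0, 0, 0, 0, 0.138, 94], [0, 0, 0, 0, 0, 0.138, 94], [0, 0, 0, 0, 0, 0, 94], [0, 0, 0, 0, 0, 0, 94]]
  ]
}}

```text
time: 3.95
tool_pos: [0.5218, -0.3213, 0.4046]
ee_rot: [3.142, 0.0, -0.501]
wrist_force: [-0.1, -0.1, 0.5]
width: 0.0939
finger_force: 0.0
```

{"method": "step_arm", "body": {
  "commands": [
    [[0, 0, 25, 0, 0, 0, 80], [0, 0, 25, 0, 0, 0, 70], [0, 0, 25, 0, 0, 0, 60], [0, 0, 25, 0, 0, 0, 60], [0, 0, 20, 0, 0, 0, 60], [0, 0, 13.5, 0, 0, 0, 60], [0, 0, 0, 0, 0, 0, 60], [0, 0, 0, 0, 0, 0, 40], [0, 0, 0, 0, 0, 0, 25], [0, 0, 0, 0, 0, 0, 15], [0, 0, 0, 0, 0, 0, 5], [0, 0, 0, 0, 0, 0, 0], [0, 0, 0, 0, 0, 0, 0], [0, 0, 0, 0, 0, 0, 0], [0, 0, 0, 0, 0, 0, 0]]
  ]
}}

```text
time: 5.82
tool_pos: [0.5218, -0.3213, 0.2714]
ee_rot: [3.141, -0.0, -0.503]
wrist_force: [0.4, 0.8, 1.2]
width: 0.015
finger_force: 29.9
```

{"method": "step_arm", "body": {
  "commands": [
    [[0, 0, -15, 0, 0, 0, 0], [0, 0, -25, 0, 0, 0, 0], [0, 0, -30, 0, 0, 0, 0], [0, 0, -30, 0, 0, 0, 0], [-5.3, -13.9, -30, 0, 0, 0, 0], [-10, -26, 0, 0, 0, 0, 0], [-15.3, -39.9, 0, 0, 0, 0, 0], [-15.3, -39.9, 0, 0, 0, 0, 0], [-15.3, -39.9, 0, 0, 0, 0, 0], [-15.3, -39.9, 0, 0, 0, 0, 0], [-15.3, -39.9, 0, 0, 0, 0, 0], [-15.3, -39.9, 0, 0, 0, 0, 0], [-15.3, -39.9, 0, 0, 0, 0, 0], [-15.3, -39.9, 0, 0, 0, 0, 0], [-15.3, -39.9, 0, 0, 0, 0, 0], [-15.3, -39.9, 0, 0, 0, 0, 0], [-15.3, -39.9, 0, 0, 0, 0, 0]]
  ]
}}

```text
time: 7.95
tool_pos: [0.5918, 0.1881, 0.4017]
ee_rot: [-3.141, -0.0, -0.503]
wrist_force: [0.7, -0.1, -1.4]
width: 0.0148
finger_force: 29.9
```

{"method": "step_arm", "body": {
  "commands": [
    [[0, 0, 0, 0, 0, -0.115, 0], [0, 0, 0, 0, 0, -0.115, 0], [0, 0, 0, 0, 0, -0.115, 0], [0, 0, 0, 0, 0, -0.115, 0], [0, 0, 0, 0, 0, 0, 0], [0, 0, 0, 0, 0, 0, 0]]
  ]
}}

```text
time: 8.7
tool_pos: [0.5918, 0.1867, 0.4014]
ee_rot: [3.142, -0.0, -0.045]
wrist_force: [-0.2, -0.6, -2.0]
width: 0.0149
finger_force: 29.9
```

{"method": "step_arm", "body": {
  "commands": [
    [[0, 0, 15, 0, 0, 0, 0], [0, 0, 15, 0, 0, 0, 0], [0, 0, 5, 0, 0, 0, 0], [0, 0, 0, 0, 0, 0, 0]]
  ]
}}

```text
time: 9.2
tool_pos: [0.5917, 0.1867, 0.3649]
ee_rot: [3.141, 0.002, -0.043]
wrist_force: [-0.2, 0.1, -2.0]
width: 0.0152
finger_force: 29.9
```

Run:
```python
from m import *
S=eyes.snapshot("side");T=eyes.snapshot("top");pickle.dump((S,T),open("p1.pkl","wb"))
bq=[.5821,.1417,-.0433]; t=np.array(robot.get_obs()["tool_pos"]);print(t)
z=t[2]-.271
q0=[t[0],t[1],-.045,z]
c=proj(S,[[t[0],t[1],z+.04]])[0]; ms=omask(S,c,40); print(ms.sum())
lines=lambda: None
def ov(p,o,w,h,f,q):
    b=cv2.resize(p["color"][o[1]:o[1]+h,o[0]:o[0]+w],None,fx=f,fy=f,interpolation=cv2.INTER_CUBIC)[:,:,::-1].copy()
    for P in PARTS:
        hh=cv2.convexHull(proj(p,place(P,q)).astype(np.float32))[:,0];cv2.polylines(b,[np.round((hh+.5-o)*f).astype(int)],True,(0,255,0))
    return b
# fit only the lower plate (tab hidden by fingers)
cost=lambda q:np.abs(sil(S,[q[0],q[1],q[2],q[3]],parts=PARTS[:1])-ms).sum()
x0=np.array(q0);r=minimize(cost,x0,method="Nelder-Mead",options=dict(initial_simplex=x0+np.vstack([np.zeros(4),np.diag([.006,.006,.06,.006])])))
print("fit",r.x,r.fun,"init",q0,cost(q0))
o=np.round(c).astype(int)-[60,50]
cv2.imwrite("pics/f.png",np.hstack([ov(S,tuple(o),120,100,3,q0),ov(T,(150,140),110,100,3,q0)]))
```

```text
[0.592  0.1867 0.3664]
611.0
fit [ 0.5901  0.1867 -0.0453  0.096 ] 263.75 init [np.float64(0.591952359265991), np.float64(0.18672765682932044), -0.045, np.float64(0.09544165352251344)] 275.1875
```

View pics/f.png

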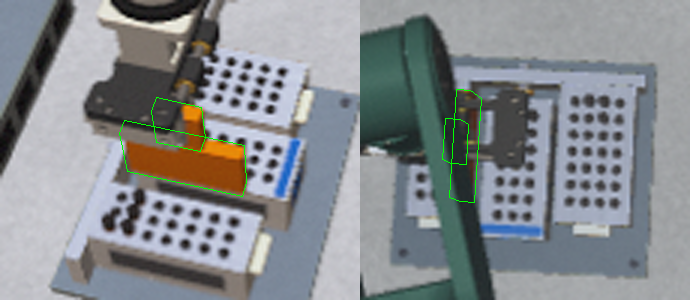

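{"method": "step_arm", "body": {
  "commands": [
    [[0, 0, 10, 0, 0, 0, 0], [0, 0, 8, 0, 0, 0, 0], [0, 0, 3, 0, 0, 0, 0], [0, 0, 2, 0, 0, 0, 0], [0, 0, 2, 0, 0, 0, 0], [0, 0, 2, 0, 0, 0, 0], [0, 0, 0, 0, 0, 0, 0]]
  ]
}}

```text
time: 10.18
tool_pos: [0.5918, 0.1867, 0.3391]
ee_rot: [3.141, 0.0, -0.043]
wrist_force: [0.3, 0.1, -2.2]
width: 0.0145
finger_force: 29.9
```

{"method": "step_arm", "body": {
  "commands": [
    [[0, 0, 2, 0, 0, 0, 0], [0, 0, 2, 0, 0, 0, 0], [0, 0, 3, 0, 0, 0, 0], [0, 0, 3, 0, 0, 0, 0], [0, 0, 4, 0, 0, 0, 0], [0, 0, 4, 0, 0, 0, 0], [0, 0, 0, 0, 0, 0, 0]]
  ]
}}

```text
time: 11.05
tool_pos: [0.5917, 0.1867, 0.3205]
ee_rot: [3.141, 0.001, -0.043]
wrist_force: [-1.2, 0.2, -1.9]
width: 0.015
finger_force: 29.9
```

Force-free and well into the gap; 37 mm to go.

{"method": "step_arm", "body": {
  "commands": [
    [[0, 0, 5, 0, 0, 0, 0], [0, 0, 5, 0, 0, 0, 0], [0, 0, 5, 0, 0, 0, 0], [0, 0, 5, 0, 0, 0, 0], [0, 0, 5, 0, 0, 0, 0], [0, 0, 4, 0, 0, 0, 0], [0, 0, 3, 0, 0, 0, 0], [0, 0, 2, 0, 0, 0, 0], [0, 0, 1.5, 0, 0, 0, 0], [0, 0, 0, 0, 0, 0, 0], [0, 0, 0, 0, 0, 0, 0]]
  ]
}}

```text
time: 12.42
tool_pos: [0.5919, 0.1867, 0.2858]
ee_rot: [3.142, -0.0, -0.043]
wrist_force: [0.0, -0.4, -1.6]
width: 0.0146
finger_force: 29.9
```

{"method": "step_arm", "body": {
  "commands": [
    [[0, 0, 1, 0, 0, 0, 0], [0, 0, 1, 0, 0, 0, 0], [0, 0, 0.7, 0, 0, 0, 0], [0, 0, 0, 0, 0, 0, 0]]
  ]
}}

```text
time: 12.92
tool_pos: [0.5918, 0.1867, 0.2833]
ee_rot: [3.142, -0.0, -0.043]
wrist_force: [-1.6, -0.2, 0.5]
width: 0.0148
finger_force: 29.9
```

{"method": "step_arm", "body": {
  "commands": [
    [[0, 0, 0, 0, 0, 0, 20], [0, 0, 0, 0, 0, 0, 30], [0, 0, 0, 0, 0, 0, 45], [0, 0, 0, 0, 0, 0, 45], [0, 0, 0, 0, 0, 0, 45], [0, 0, -10, 0, 0, 0, 45], [0, 0, -20, 0, 0, 0, 45], [0, 0, -30, 0, 0, 0, 45], [0, 0, -30, 0, 0, 0, 45], [0, 0, -20, 0, 0, 0, 20], [-30, 0, 0, 0, 0, 0, 0], [-40, 0, 0, 0, 0, 0, 0], [-40, 0, 0, 0, 0, 0, 0], [-40, 0, 0, 0, 0, 0, 0], [-30, 0, 0, 0, 0, 0, 0], [0, 0, 0, 0, 0, 0, 0]]
  ]
}}

```text
time: 14.92
tool_pos: [0.4106, 0.1946, 0.3944]
ee_rot: [-3.141, -0.003, -0.042]
wrist_force: [1.3, -0.7, -0.0]
width: 0.0004
finger_force: 0.0
```

Run:
```python
from m import *
S=eyes.snapshot("side");T=eyes.snapshot("top");pickle.dump((S,T),open("p2.pkl","wb"))
q=[.5918,.1867,-.043,.012]
def ov(p,o,w,h,f):
    b=cv2.resize(p["color"][o[1]:o[1]+h,o[0]:o[0]+w],None,fx=f,fy=f,interpolation=cv2.INTER_CUBIC)[:,:,::-1].copy()
    for P in PARTS:
        hh=cv2.convexHull(proj(p,place(P,q)).astype(np.float32))[:,0];cv2.polylines(b,[np.round((hh+.5-o)*f).astype(int)],True,(0,255,0))
    return b
cv2.imwrite("pics/g.png",np.hstack([ov(S,(180,190),120,100,3),ov(T,(150,140),110,100,3)]))
```

```text
(no output)
```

View pics/g.png

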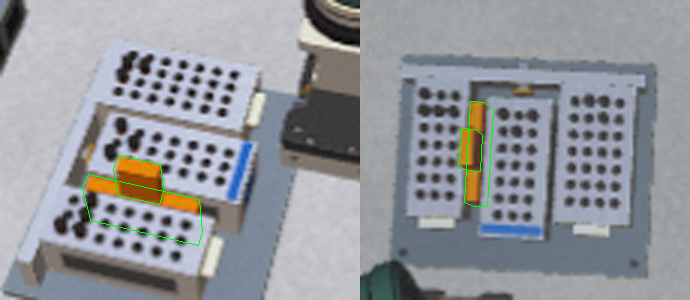

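The spacer is seated and upright in the wide gap, with its tab where predicted at side crop (138,178), and the rack is still proud. Next I'll bring the closed fingers down in front of the rack.

{"method": "step_arm", "body": {
  "commands": [
    [[10.8, 22.7, 0, 0, 0, 0, 0], [10.8, 22.7, 0, 0, 0, 0, 0], [0, 0, 25, 0, 0, 0, 0], [0, 0, 30, 0, 0, 0, 0], [0, 0, 30, 0, 0, 0, 0], [0, 0, 30, 0, 0, 0, 0], [0, 0, 30, 0, 0, 0, 0], [0, 0, 20, 0, 0, 0, 0], [0, 0, 0, 0, 0, 0, 0], [0, 0, 0, 0, 0, 0, 0]]
  ]
}}

```text
time: 16.27
tool_pos: [0.4327, 0.1481, 0.2287]
ee_rot: [-3.141, -0.001, -0.044]
wrist_force: [0.3, -0.1, 0.2]
width: 0.0004
finger_force: 0.0
```

{"method": "step_arm", "body": {
  "commands": [
    [[12, 0, 0, 0, 0, 0, 0], [12, 0, 0, 0, 0, 0, 0], [12, 0, 0, 0, 0, 0, 0], [6, 0, 0, 0, 0, 0, 0], [3, 0, 0, 0, 0, 0, 0], [0, 0, 0, 0, 0, 0, 0]]
  ]
}}

```text
time: 17.02
tool_pos: [0.4766, 0.1462, 0.2278]
ee_rot: [3.141, 0.0, -0.043]
wrist_force: [-0.3, 0.6, -0.3]
width: 0.0002
finger_force: 0.0
```

{"method": "step_arm", "body": {
  "commands": [
    [[2, 0, 0, 0, 0, 0, 0], [2, 0, 0, 0, 0, 0, 0], [2, 0, 0, 0, 0, 0, 0], [2, 0, 0, 0, 0, 0, 0], [2, 0, 0, 0, 0, 0, 0], [2, 0, 0, 0, 0, 0, 0], [2, 0, 0, 0, 0, 0, 0], [2, 0, 0, 0, 0, 0, 0], [0, 0, 0, 0, 0, 0, 0]]
  ]
}}

```text
time: 18.15
tool_pos: [0.4925, 0.1455, 0.2279]
ee_rot: [3.141, 0.0, -0.043]
wrist_force: [-3.4, -0.2, 3.0]
width: 0.0005
finger_force: 1.8
```

{"method": "step_arm", "body": {
  "commands": [
    [[1.5, 0, 0, 0, 0, 0, 0], [1.5, 0, 0, 0, 0, 0, 0], [1.5, 0, 0, 0, 0, 0, 0], [1.5, 0, 0, 0, 0, 0, 0], [1.5, 0, 0, 0, 0, 0, 0], [1.5, 0, 0, 0, 0, 0, 0], [0, 0, 0, 0, 0, 0, 0]]
  ]
}}

```text
time: 19.02
tool_pos: [0.5003, 0.1453, 0.2279]
ee_rot: [3.141, 0.006, -0.043]
wrist_force: [-11.7, 1.0, 8.0]
width: 0.0005
finger_force: 5.4
```

{"method": "step_arm", "body": {
  "commands": [
    [[1, 0, 0, 0, 0, 0, 0], [1, 0, 0, 0, 0, 0, 0], [1, 0, 0, 0, 0, 0, 0], [0, 0, 0, 0, 0, 0, 0]]
  ]
}}

```text
time: 19.52
tool_pos: [0.5028, 0.1453, 0.228]
ee_rot: [3.141, 0.007, -0.043]
wrist_force: [-13.1, -0.0, 9.4]
width: 0.0003
finger_force: 6.5
```

The wrist reads 9 N vertically: pad friction is pressing the rack down. I'll ease the tool up slightly and look.

{"method": "step_arm", "body": {
  "commands": [
    [[0, 0, -0.5, 0, 0, 0, 0], [0, 0, -0.5, 0, 0, 0, 0], [0, 0, 0, 0, 0, 0, 0]]
  ]
}}

```text
time: 19.9
tool_pos: [0.5029, 0.1452, 0.2279]
ee_rot: [3.141, 0.007, -0.043]
wrist_force: [-10.6, 0.7, 4.2]
width: 0.0008
finger_force: 5.0
```

Run:
```python
from m import *
S=eyes.snapshot("side");T=eyes.snapshot("top");pickle.dump((S,T),open("p3.pkl","wb"))
c=lambda p,o,w,h,f:cv2.resize(p["color"][o[1]:o[1]+h,o[0]:o[0]+w],None,fx=f,fy=f,interpolation=cv2.INTER_CUBIC)[:,:,::-1]
cv2.imwrite("pics/h.png",np.hstack([c(S,(190,190),90,100,4),c(T,(150,140),100,100,4)]))
```

```text
(no output)
```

View pics/h.png

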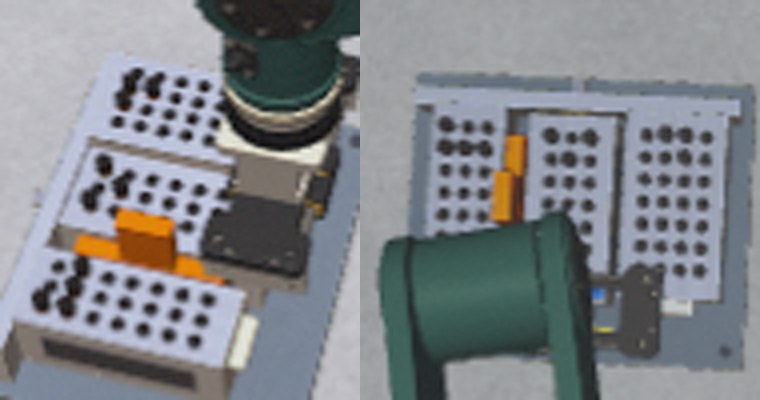

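The rack's rear is close to the fence with a little gap left, and it is square. I'll keep pressing, with slight upward relief.

{"method": "step_arm", "body": {
  "commands": [
    [[1, 0, -0.3, 0, 0, 0, 0], [1, 0, -0.3, 0, 0, 0, 0], [1, 0, -0.3, 0, 0, 0, 0], [0, 0, 0, 0, 0, 0, 0]]
  ]
}}

```text
time: 20.5
tool_pos: [0.5058, 0.1449, 0.228]
ee_rot: [3.141, 0.008, -0.043]
wrist_force: [-9.2, 0.7, 2.0]
width: 0.0006
finger_force: 4.7
```

{"method": "step_arm", "body": {
  "commands": [
    [[1, 0, -0.3, 0, 0, 0, 0], [0.7, 0, -0.2, 0, 0, 0, 0], [0, 0, 0, 0, 0, 0, 0]]
  ]
}}

```text
time: 20.88
tool_pos: [0.5073, 0.1449, 0.2281]
ee_rot: [3.141, 0.009, -0.043]
wrist_force: [-8.2, -0.1, 0.3]
width: 0.0001
finger_force: 4.4
```

{"method": "step_arm", "body": {
  "commands": [
    [[0.8, 0, -0.1, 0, 0, 0, 0], [0.7, 0, -0.1, 0, 0, 0, 0], [0, 0, 0, 0, 0, 0, 0]]
  ]
}}

```text
time: 21.25
tool_pos: [0.5087, 0.1448, 0.2281]
ee_rot: [3.14, 0.01, -0.043]
wrist_force: [-10.7, 0.3, 0.6]
width: 0.0006
finger_force: 4.8
```

{"method": "step_arm", "body": {
  "commands": [
    [[0.8, 0, -0.1, 0, 0, 0, 0], [0.7, 0, -0.1, 0, 0, 0, 0], [0, 0, 0, 0, 0, 0, 0]]
  ]
}}

```text
time: 21.62
tool_pos: [0.5093, 0.1448, 0.228]
ee_rot: [3.14, 0.013, -0.043]
wrist_force: [-13.3, 0.2, 3.0]
width: 0.0002
finger_force: 6.6
```

{"method": "step_arm", "body": {
  "commands": [
    [[0.8, 0, -0.2, 0, 0, 0, 0], [0.7, 0, -0.2, 0, 0, 0, 0], [0, 0, 0, 0, 0, 0, 0], [0, 0, 0, 0, 0, 0, 0]]
  ]
}}

```text
time: 22.12
tool_pos: [0.5099, 0.1448, 0.2281]
ee_rot: [3.14, 0.017, -0.043]
wrist_force: [-17.0, 0.8, 3.6]
width: 0.0007
finger_force: 8.3
```

Run:
```python
from m import *
S=eyes.snapshot("side");T=eyes.snapshot("top")
bq=[.5821,.1417,-.0433]
def c(p,o,w,h,f):
    b=cv2.resize(p["color"][o[1]:o[1]+h,o[0]:o[0]+w],None,fx=f,fy=f,interpolation=cv2.INTER_CUBIC)[:,:,::-1].copy()
    t=box(-.065,.085,-.035,.035,.012,.072)[[1,3,7,5]]; cv2.polylines(b,[np.round((proj(p,place(t,bq))+.5-o)*f).astype(int)],True,(0,255,0)); return b
cv2.imwrite("pics/i.png",np.hstack([c(S,(190,190),90,100,4),c(T,(150,140),100,100,4)]))
```

```text
(no output)
```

View pics/i.png

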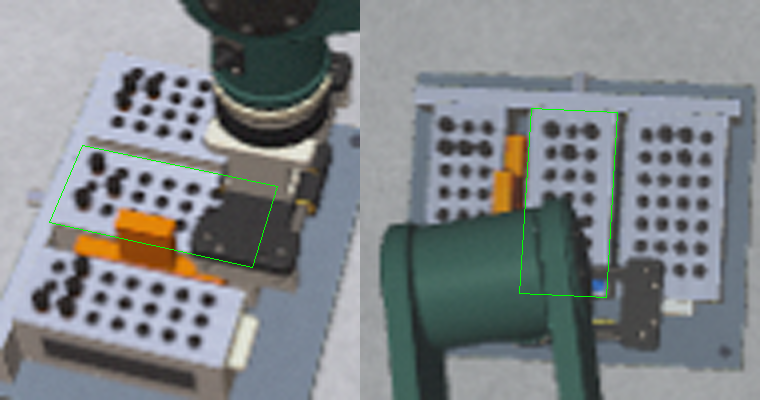

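The rack's rear meets the fence and matches the home outline in both views. The spacer is undisturbed, and the fingers are pressing with about 17 N. Handing in.

```bash
python3 -c "
from bench import robot
print(robot.close_job())"
```

```text
the job is handed in; nothing more can be done
None
```

The job is handed in: the orange spacer stands released in the wide gap beside the slim rack, and the middle rack is pressed home against the fence with about 17 N; the judge's result was not shown.

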